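Load the wheel-nut sockets into the service tray in order

ROBOT

A 7-joint arm with a two-finger parallel gripper is mounted at the origin on the work surface. World frame = base frame: x ahead of the robot, y to its left, z up, the work surface at z = 0. Lengths are in m, angles in rad, forces in N, time in s.
With the tool pointing down it reaches from about 0.425 to 0.925 m from the base axis. Payload 6.8 kg.
Tool frame: the origin (TCP) lies at the very end of the fingers, on their centre line; the grasp point (between the pads) lies 19 mm behind it; z points along the fingers, y is the line along which they close (so a half turn about z gives the same grasp; the last joint's range is limited). The gripper opens to 85 mm and grips with 20 to 120 N. Pads are 22 mm wide; open, the fingers measure 114 mm over their backs; the gripper's body (76 mm by 85 mm) begins 54 mm behind the grasp point. The pads swing forward as they close: fully open they stand 13 mm farther back than shut.
Start: joints at [-0.108, 0.477, 0.022, 1.555, -0.011, 1.109, -0.083], TCP at [0.675, 0, 0.231] pointing down, gripper open.
Joint ranges: [-2.96, 2.96], [-0.34, 2.1], [-1.41, 1.46], [0.24, 2.44], [-1.37, 4.51], [0.17, 1.92], [-2.96, 2.96]. Speed limits (rad/s): [2.39, 2.39, 3.14, 3.14, 3.14, 3.14, 3.14].

INTERFACE

Orientations are given as a unit quaternion [w, x, y, z].
In Python, from station import bot gives the robot as it stands. The module is installed in compiled form; this text tells all that it offers.
- The arm moves only by the shell command python3 -m jog 'ROWS' [OPENING] [FORCE]. ROWS is JSON, a list of rows, each a list of 4 numbers: the shift along the tool's x, y, z in cm, then the turn about the tool's z in rad. In form: [[x, y, z, spin], ...]. A call has 1 to 20 rows; each row is the pose to reach, as a shift and turn from the pose commanded when the call began, along the tool's axes at that moment; what a row does not reach only later rows make up. A row lasts 1/12 s, in which the tool goes at most 41.7 mm and 7.16 degrees, less where a joint would pass 70% of its speed; a pose out of reach is approached as far as the arm can. A call with a gripper value outside its range is refused whole. OPENING is the closure, from -1 (fully open) to 1 (shut), set as the call begins (- or left out, the last holds). The fingers move at their own pace and stop on an object; FORCE is the grip in N (left out, the last holds). Time passes only in rows, so rows that repeat a pose let the fingers close. It gives the time, the measured TCP pose, the force, the opening and the grip force at its end, in the units of the state.
- bot.get_obs(): the state, without advancing time (a new reading comes with each control period).
- bot.read_camera(name): name is "scene" or "side" or "wrist"; returns a dict with "pixels" (480x640x3 uint8, red, green, blue), "depth" (480x640 float32, m along the optical axis (not along the pixel's ray), 0 where there is no reading), "fovy" (degrees; the focal length in pixels is half the picture's height over the tangent of half this angle, whatever the lens; pixels are square), "cx", "cy" (the principal point, pixels), "distortion" ([k1, k2, p1, p2, k3] as OpenCV has them; the pictures are not rectified), "pose" (4x4, takes a point from camera to world coordinates). Camera axes: x right, y down, z forward; pixel columns grow to the right and rows downward; lengths in m; the calibration is good to about 2 mm. A picture is of the moment at which its call begins.
- bot.hand_in(): hands the job in; it is judged then, once.
The state is a dict: "t": time; "q": joint angles; "joint_vel": joint speeds; "joint_torque": joint torques, N m; "eef_pos": TCP position; "tool_rot": TCP orientation; "contact_force": force on the tool from outside, world axes, zero at the start; "torque": the same for the moment, N m; "gripper_width": opening from 0.0 (shut) to 1.0 (fully open); "grasp_force": force on a finger pad.
Only numpy, scipy, OpenCV 4.12 (cv2) and the standard library are available. Lean on these libraries where they do the work, as an engineer would, in place of code of your own. Each camera call takes 0.05 s, during which the arm holds its last target. There are 200 camera calls.

TASK

Move the four coloured wheel-nut sockets from the wooden rail into the pockets of the grey tray, one upright in each pocket, keeping their row order counted from the tray's white end: the socket at the left end of the rail (left as seen from the robot) goes into the pocket next to the white end block, the next one along the rail into the next pocket, and so on to the far end. Do not tip any socket over, and leave them all standing still.

Things in the scene. Friction and masses are not known exactly. Their poses are not given: they have to be found in the camera images.
- socket_blue: Wheel-nut socket, loose, upright, round, 80 mm tall, about 250 g, at first in the seat of its own colour. Origin: centre of its underside, z up; yaw means nothing. Steel foot 32 mm across (0-14 mm up), blue plastic sleeve 36 mm across (14-62 mm up; grip here), steel drive end 28 mm across on top.
- socket_yellow: Wheel-nut socket, loose, upright, round, 80 mm tall, about 250 g, at first in the seat of its own colour. Origin: centre of its underside, z up; yaw means nothing. Steel foot 32 mm across (0-14 mm up), yellow plastic sleeve 36 mm across (14-62 mm up; grip here), steel drive end 28 mm across on top.
- socket_red: Wheel-nut socket, loose, upright, round, 80 mm tall, about 250 g, at first in the seat of its own colour. Origin: centre of its underside, z up; yaw means nothing. Steel foot 32 mm across (0-14 mm up), red plastic sleeve 36 mm across (14-62 mm up; grip here), steel drive end 28 mm across on top.
- socket_green: Wheel-nut socket, loose, upright, round, 80 mm tall, about 250 g, at first in the seat of its own colour. Origin: centre of its underside, z up; yaw means nothing. Steel foot 32 mm across (0-14 mm up), green plastic sleeve 36 mm across (14-62 mm up; grip here), steel drive end 28 mm across on top.
- seat_blue: Fixed blue pad 56 x 56 x 10 mm; its socket stands in a 42 mm square recess, floor 4 mm above the origin (pad's underside centre, on an 18 mm high wooden rail). Four seats in a straight row, 66 mm apart, any colour order. y: along the row to its left end as the robot sees it; x: across, away from the robot. A screwdriver under 30 mm high lies 84 mm behind the row.
- seat_yellow: Fixed yellow pad 56 x 56 x 10 mm; its socket stands in a 42 mm square recess, floor 4 mm above the origin (pad's underside centre, on an 18 mm high wooden rail). Four seats in a straight row, 66 mm apart, any colour order. y: along the row to its left end as the robot sees it; x: across, away from the robot. A screwdriver under 30 mm high lies 84 mm behind the row.
- seat_red: Fixed red pad 56 x 56 x 10 mm; its socket stands in a 42 mm square recess, floor 4 mm above the origin (pad's underside centre, on an 18 mm high wooden rail). Four seats in a straight row, 66 mm apart, any colour order. y: along the row to its left end as the robot sees it; x: across, away from the robot. A screwdriver under 30 mm high lies 84 mm behind the row.
- seat_green: Fixed green pad 56 x 56 x 10 mm; its socket stands in a 42 mm square recess, floor 4 mm above the origin (pad's underside centre, on an 18 mm high wooden rail). Four seats in a straight row, 66 mm apart, any colour order. y: along the row to its left end as the robot sees it; x: across, away from the robot. A screwdriver under 30 mm high lies 84 mm behind the row.
- tray: Grey tray, fixed, four square pockets in a row, 52 x 52 mm inside, 12 mm walls between. Origin: underside centre, on the table; y along the row to the robot's left, x across it, away from the robot, z up. Pocket centres y = -96, -32, 32, 96 mm, x = 0; floor 6 mm, wall tops 26 mm above the origin. A dish of wheel nuts (under 30 mm high) adjoins at x = 37 to 87 mm.
- white_end: White block, fixed, 68 x 26 mm, 30 mm high, at one end of the tray's row of pockets: tray y = +143 or -143 mm, differing from start to start (a black block is at the other end). Origin: centre of its underside.
Mind the look-alikes: they are no part of the job. Of the things like the socket_blue, leave any that is pink or purple; of the rest the larger one is meant.

How it is judged:
By the outcome, as a careful person would: the job done as asked, in the order asked, and still so for the second after the job is handed in, with the robot touching nothing.
It also fails if it takes over 99 s, if anything falls off the work surface, if the arm or the gripper's body presses on something with over 40 N, if the wrist force passes 120 N, or if a joint passes its speed limit or range.

## Working session

There is one attempt and no reset: what is moved stays moved. The work goes in short steps, Python scripts to look and compute and a shell command to move; the robot and the scene stay as the last step left them, time stands still between calls to the robot, and variables do not carry over. Pictures are saved under pics/ and viewed, at most 14 in all, crops included, and the job is handed in when it is done.

```bash
mkdir -p pics; cat > h.py <<'E'
from station import bot
import cv2, numpy as np, json
def cam(n):
    c=bot.read_camera(n); f=240/np.tan(np.radians(c['fovy'])/2)
    c['K']=np.array([[f,0,c['cx']],[0,f,c['cy']],[0,0,1.]]); c['D']=np.array(c['distortion'],float); c['T']=np.array(c['pose']); return c
def save(c,n): cv2.imwrite('pics/'+n,cv2.cvtColor(c['pixels'],cv2.COLOR_RGB2BGR))
def plane(c,uv,z):
    p=cv2.undistortPoints(np.array(uv,float).reshape(-1,1,2),c['K'],c['D']).reshape(-1,2)
    d=np.c_[p,np.ones(len(p))]@c['T'][:3,:3].T; o=c['T'][:3,3]
    return o+d*((z-o[2])/d[:,2:])
def cloud(c):
    v,u=np.mgrid[0:480,0:640]
    p=cv2.undistortPoints(np.c_[u.ravel(),v.ravel()].astype(float).reshape(-1,1,2),c['K'],c['D']).reshape(-1,2)
    P=np.c_[p,np.ones(len(p))]*c['depth'].reshape(-1,1)
    return (P@c['T'][:3,:3].T+c['T'][:3,3]).reshape(480,640,3)
E
python3 - <<'E'
from h import *
for n in('scene','side','wrist'):
    c=cam(n); save(c,n+'0.png'); print(n,c['T'].round(3).tolist(),c['fovy'],c['D'])
o=bot.get_obs(); print(o)
E
```

```text
scene [[-0.128, 0.632, -0.765, 1.389], [0.992, 0.082, -0.098, 0.11], [0.001, -0.771, -0.637, 0.795], [0.0, 0.0, 0.0, 1.0]] 44.062236070541786 [0.00912307 0.         0.         0.         0.        ]
side [[-0.949, -0.178, 0.262, 0.226], [-0.317, 0.548, -0.775, 0.788], [-0.005, -0.818, -0.576, 0.627], [0.0, 0.0, 0.0, 1.0]] 51.764190072682226 [-0.01018538  0.          0.          0.          0.        ]
wrist [[1.0, 0.001, -0.001, 0.674], [0.0, -0.951, -0.311, 0.078], [-0.001, 0.311, -0.951, 0.372], [0.0, 0.0, 0.0, 1.0]] 70.93944587637367 [-0.02245078  0.          0.          0.          0.        ]
{'t': 0.15, 'q': array([-0.10807182,  0.47761643,  0.02234015,  1.55620603, -0.01153086,
        1.1093209 , -0.08305296]), 'joint_vel': array([ 0.00030593, -0.00246535,  0.00136998, -0.00514705,  0.00044362,
        0.00054508,  0.00152101]), 'joint_torque': array([ 1.55385478e-03, -5.96924365e+01,  1.60940632e+00, -2.81490952e+01,
        1.26662746e-02,  6.56643446e-03,  5.58682734e-05]), 'eef_pos': array([ 6.74541296e-01, -1.20222704e-05,  2.30552506e-01]), 'tool_rot': array([-4.78197875e-04,  7.07096398e-01,  7.07116806e-01, -5.27091725e-04]), 'contact_force': array([-0.30773994, -0.80482524, -0.59567283]), 'torque': array([-0.0155853 ,  0.03966633,  0.02983463]), 'grasp_force': 0.0, 'gripper_width': 0.9969685731818186}
```

View pics/scene0.png

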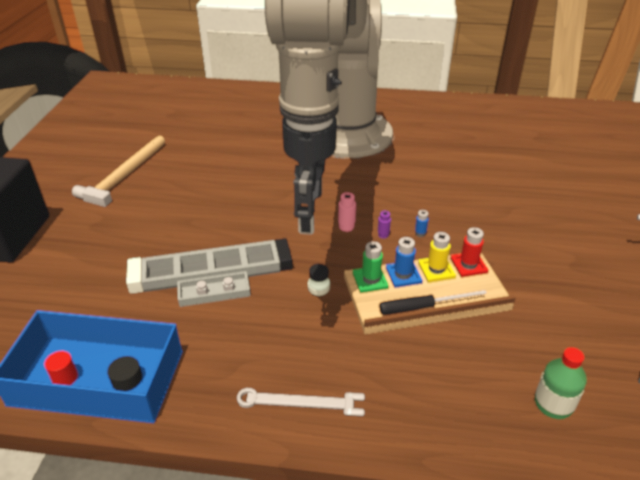

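View pics/side0.png

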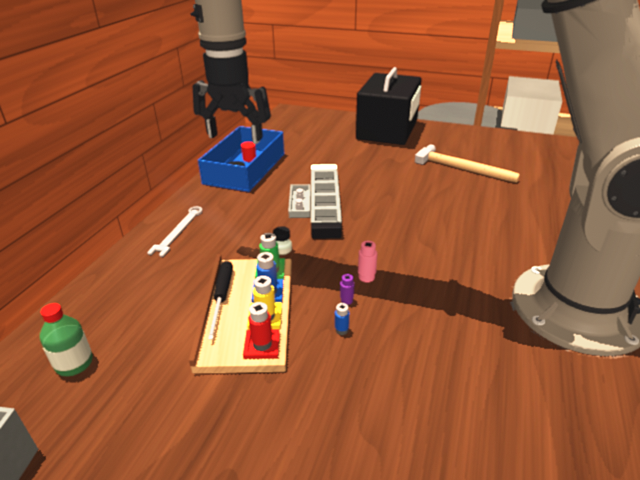

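View pics/wrist0.png

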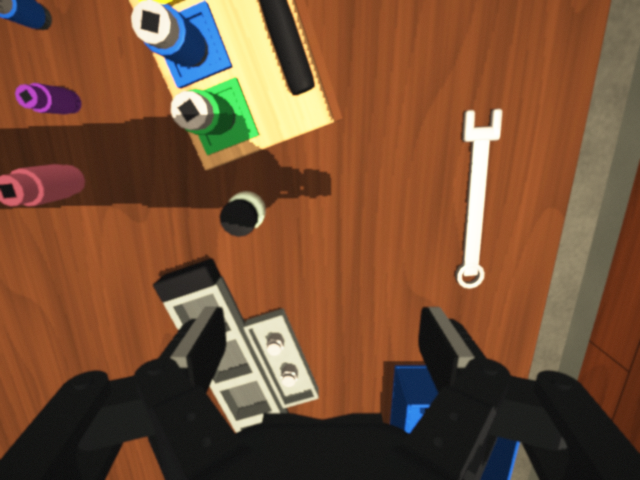

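```bash
cat > m.py <<'E'
from h import *
def masks(c):
    h=cv2.cvtColor(c['pixels'],cv2.COLOR_RGB2HSV); H,S,V=cv2.split(h)
    b=(S>150)&(V>60)
    return dict(red=b&((H<4)|(H>175)),yellow=b&(H>22)&(H<34)&(S>190),blue=b&(H>100)&(H<122),green=b&(H>45)&(H<80)),(S<70)
if __name__=='__main__':
  for n in('scene','side','wrist'):
    c=cam(n); P=cloud(c); M,g=masks(c)
    for k,m in M.items():
        # pad: coloured points near z=28mm ; sleeve: z 40..82mm, plus grey tops near
        Z=P[...,2]
        sl=(m&(Z>.042)&(Z<.083)&(P[...,0]>.4)&(P[...,0]<.95)).astype(np.uint8)
        nl,lab,st,ce=cv2.connectedComponentsWithStats(sl)
        for i in range(1,nl):
            if st[i,4]>60:
                q=P[lab==i]; 
                from scipy.optimize import least_squares
                r=least_squares(lambda x:np.hypot(q[:,0]-x[0],q[:,1]-x[1])-.018,q[:,:2].mean(0)+.012*(lambda d:d/np.linalg.norm(d))(q[:,:2].mean(0)-c['T'][:2,3]),loss='soft_l1',f_scale=.001)
                print(n,k,ce[i].round(),st[i,4],'sleeve',r.x.round(4),'z',q[:,2].min().round(3),q[:,2].max().round(3))
        pd=m&(abs(Z-.028)<.004)&(P[...,0]>.4)
        if pd.sum()>30:
            uv=np.argwhere(pd)[:,::-1]; R=cv2.minAreaRect(P[pd][:,:2].astype(np.float32)*1000); print(n,k,'pad',R)
E
python3 m.py
python3 - <<'E'
from h import *
from m import masks
c=cam('scene');P=cloud(c);Z=P[...,2]
h=cv2.cvtColor(c['pixels'],cv2.COLOR_RGB2HSV)
for n,m in dict(white=(Z>.024)&(Z<.036)&(h[...,2]>215)&(h[...,1]<60),black=(Z>.024)&(Z<.036)&(h[...,2]<60),tray=(abs(Z-.026)<.005)&(h[...,1]<70)&(h[...,2]>70)).items():
    m=m.copy(); m[:, 300:]=0; m[:235]=0; m[300:]=0
    m=m.astype(np.uint8); nl,lab,st,ce=cv2.connectedComponentsWithStats(m)
    for i in range(1,nl):
        if st[i,4]>60: print(n,st[i],ce[i].round(),P[lab==i].mean(0).round(4),cv2.minAreaRect(P[lab==i][:,:2].astype(np.float32)*1000))
cv2.imwrite('pics/crop1.png',cv2.resize(cv2.cvtColor(c['pixels'][180:340,100:520],cv2.COLOR_RGB2BGR),(798,304)))
E
```

```text
scene red [471. 253.] 307 sleeve [0.5082 0.281 ] z 0.042 0.083
scene red [ 58. 362.] 420 sleeve [ 0.8516 -0.3782] z 0.042 0.052
scene red pad ((673.5916748046875, -46.80560302734375), (63.53271484375, 782.822509765625), 26.38760757446289)
scene yellow [438. 257.] 311 sleeve [0.5295 0.2191] z 0.042 0.083
scene yellow pad ((532.708251953125, 218.06320190429688), (60.325130462646484, 54.59925842285156), 19.924678802490234)
scene blue [404. 263.] 284 sleeve [0.5525 0.1557] z 0.042 0.083
scene blue [ 87. 360.] 4801 sleeve [ 0.853  -0.3296] z 0.042 0.073
scene blue pad ((706.9791259765625, -97.12969970703125), (239.5026092529297, 810.7752685546875), 30.168270111083984)
scene green [371. 268.] 284 sleeve [0.5734 0.0964] z 0.042 0.083
scene green pad ((579.1964111328125, 95.10609436035156), (58.4356803894043, 50.62578201293945), 18.34368133544922)
side red [248. 145.] 80 sleeve [ 0.8485 -0.3787] z 0.042 0.051
side red [261. 332.] 407 sleeve [0.5078 0.2816] z 0.042 0.083
side red pad ((664.35595703125, -32.5355224609375), (56.91789245605469, 768.37158203125), 26.28490447998047)
side yellow [2
[... 1228 characters left out ...]
86719), 19.661664962768555)
white [127 258  14  27 331] [134. 271.] [ 0.6174 -0.3495  0.0288] ((614.5384521484375, -351.02777099609375), (70.10508728027344, 24.713825225830078), 20.85154914855957)
black [  0 235  26  21 138] [ 12. 246.] [ 0.5786 -0.6137  0.0299] ((572.2086181640625, -611.6764526367188), (17.278656005859375, 65.88800811767578), 74.4729995727539)
black [277 240  15  24 197] [284. 251.] [ 0.5247 -0.0788  0.0288] ((521.7685546875, -80.41476440429688), (64.71047973632812, 19.940601348876953), 21.078092575073242)
tray [ 127  241  154   46 2004] [197. 263.] [ 0.5768 -0.2373  0.0253] ((569.4453735351562, -226.9520721435547), (75.99461364746094, 288.7263488769531), 19.70199966430664)
```

View pics/crop1.png

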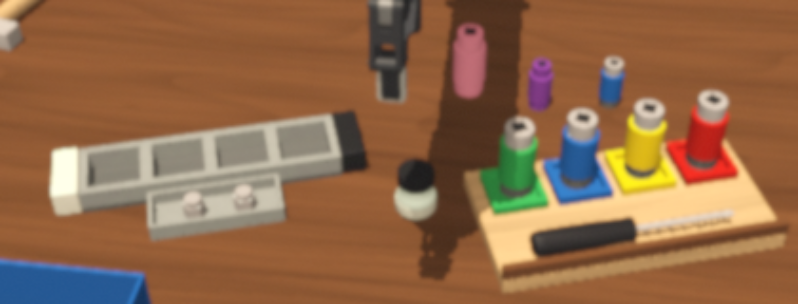

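Left end of the rail (robot's view, +y) is red at pixel (472,250), followed by yellow (440,257), blue (405,260) and green (373,265). 

Look-alikes to leave alone:
- small blue (421,222)
- purple (384,224)
- pink (347,212)
- red part in the bin (60,368)
- bottle cap (572,357)
- jar (318,280)

The crop confirms the large sockets on the coloured pads. The tray's white end is at (135,272), which is −y.

```bash
python3 -m jog '[[28.1,-16.65,4,-0.338],[28.1,-16.65,4,-0.338],[28.1,-16.65,4,-0.338],[28.1,-16.65,4,-0.338],[28.1,-16.65,4,-0.338],[28.1,-16.65,4,-0.338],[28.1,-16.65,4,-0.338],[28.1,-16.65,4,-0.338],[28.1,-16.65,4,-0.338],[28.1,-16.65,4,-0.338],[28.1,-16.65,4,-0.338],[28.1,-16.65,4,-0.338],[28.1,-16.65,4,-0.338],[28.1,-16.65,4,-0.338],[28.1,-16.65,4,-0.338],[28.1,-16.65,4,-0.338]]'
python3 - <<'E'
from h import *
c=cam('scene');P=cloud(c)
A=.338;C=np.array([.567,-.216]);u=np.array([np.cos(A),np.sin(A)]);v=np.array([-np.sin(A),np.cos(A)])
D=P[...,:2]-C; X=D@u*1000;Y=D@v*1000;Z=P[...,2]*1000
box=(abs(X)<45)&(abs(Y)<160)
w=box&(abs(Z-26)<3)&(abs(X)<45)
for k in(-96,-32,32,96):
    f=box&(abs(Y-k)<30)&(abs(Z-6)<3)&(abs(X)<30); print(k,f.sum(),X[f].min(),X[f].max(),Y[f].min(),Y[f].max(),np.percentile(Y[f],[3,97]))
print(X[w].min(),X[w].max(),Y[w].min(),Y[w].max())
w=box&(abs(Z-30)<2)
for s in(-1,1):
    q=w&(Y*s>125);print(s,X[q].min(),X[q].max(),Y[q].min(),Y[q].max(),q.sum())
# angle from tray front/back wall
for lo,hi in((-40,-20),):
    q=box&(abs(Z-26)<3)&(abs(Y)<125)
    e=[(y,np.percentile(X[q&(abs(Y-y)<8)],3)) for y in range(-110,111,20)]; print(np.polyfit(*zip(*e),1))
print(bot.get_obs()['tool_rot'])
E
```

```text
t: 1.68
eef_pos: [0.5089, 0.2805, 0.1914]
tool_rot: [0.0, 0.579, 0.816, 0.0]
contact_force: [-0.6, -0.1, -0.1]
gripper_width: 0.999
grasp_force: 0.0
-96 285 -29.71750018409561 29.909946082129768 -123.36481019783311 -66.15178004711218 [-120.8202187   -73.31698524]
-32 285 -29.707427900692863 5.146120281556082 -58.01754601983609 -7.128085760609902 [-57.46339802  -9.04741287]
32 272 -29.757806845903808 5.873338773924033 6.053412346519049 57.81581721718539 [ 7.48815709 56.46875008]
96 275 -29.968908162392495 29.837494059391776 70.84607296426738 121.9563127790626 [ 72.56432879 120.70160255]
-37.37969093358736 37.152958110090495 -155.41751167306 156.09387431431475
-1 -33.40874422456249 34.28566583905031 -154.84968613381884 -129.03737392580553 238
1 -33.81172658329971 36.31176385944023 127.02216881788061 155.11725200775797 206
[-5.40703818e-03 -3.45037908e+01]
[3.05612779e-05 5.78395717e-01 8.15756332e-01 2.08052295e-05]
```

```bash
python3 -m jog '[[0,0,3,0],[0,0,6,0],[0,0,9,0],[0,0,11,0],[0,0,12.5,0],[0,0,13.5,0],[0,0,14.2,0],[0,0,14.2,0],[0,0,14.2,0],[0,0,14.2,0]]'
python3 -m jog '[[0,0,0,0],[0,0,0,0],[0,0,0,0],[0,0,0,0],[0,0,0,0],[0,0,0,0],[0,0,0,0],[0,0,0,0],[0,0,0,0],[0,0,0,0],[0,0,0,0],[0,0,0,0]]' 1 50
```

```text
t: 2.57
eef_pos: [0.5093, 0.2815, 0.0504]
tool_rot: [0.0, 0.578, 0.816, 0.001]
contact_force: [0.2, 1.0, 0.1]
gripper_width: 1.002
grasp_force: 0.0
t: 3.57
eef_pos: [0.5089, 0.2812, 0.0498]
tool_rot: [0.0, 0.578, 0.816, 0.0]
contact_force: [0.4, -1.3, 6.1]
gripper_width: 0.409
grasp_force: 49.6
```

```bash
python3 -m jog '[[0,0,-0.5,0],[0,0,-1.5,0],[0,0,-3,0],[0,0,-5,0],[0,0,-7.5,0],[0,0,-9.5,0],[0,0,-11,0],[0,0,-11.5,0],[0,0,-11.5,0],[0,0,-11.5,0]]'
python3 - <<'E'
from h import *
c=cam('side');save(c,'lift.png')
A=.338;u=np.array([np.cos(A),np.sin(A)]);v=np.array([-np.sin(A),np.cos(A)])
e=bot.get_obs()['eef_pos']
C=np.array([.567,-.216])
for n,k in(('red',-.096),('yellow',-.032),('blue',.032),('green',.096)):
    p=C+k*v; print(n,p.round(4),'shift from here cm: x',((p-e[:2])@v*100).round(2),'y',((p-e[:2])@u*100).round(2))
for n,s in(('yellow',(.529,.2193)),('blue',(.5522,.1557)),('green',(.573,.0966))): print(n,((s-C)@v*100).round(2),((s-C)@u*100).round(2),'rel. to tray centre')
E
```

```text
t: 4.4
eef_pos: [0.508, 0.2806, 0.1637]
tool_rot: [-0.0, 0.578, 0.816, -0.0]
contact_force: [0.1, -0.9, -4.2]
gripper_width: 0.407
grasp_force: 50.3
red [ 0.5988 -0.3066] shift from here cm: x -58.4 y -10.86
yellow [ 0.5776 -0.2462] shift from here cm: x -52.0 y -10.86
blue [ 0.5564 -0.1858] shift from here cm: x -45.6 y -10.86
green [ 0.5352 -0.1254] shift from here cm: x -39.2 y -10.86
yellow 42.33 10.85 rel. to tray centre
blue 35.56 10.93 rel. to tray centre
green 29.29 10.93 rel. to tray centre
```

View pics/lift.png

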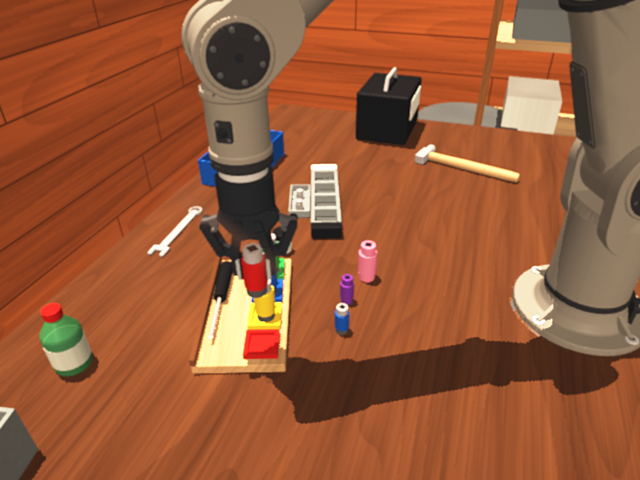

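The picture shows red held upright at (256,270), with its seat empty at (262,345) and its neighbours undisturbed.

```bash
python3 -m jog '[[-1,-0.2,0,0],[-3,-0.6,0,0],[-6,-1.1,0,0],[-9.5,-1.8,0,0],[-13,-2.4,0,0],[-16.5,-3.1,0,0],[-20,-3.7,0,0],[-23.5,-4.4,0,0],[-27,-5,0,0],[-30.5,-5.7,0,0],[-34,-6.3,0,0],[-37.5,-7,0,0],[-41,-7.6,0,0],[-44.5,-8.3,0,0],[-48,-8.9,0,0],[-51.5,-9.6,0,0],[-54.5,-10.1,0,0],[-57,-10.6,0,0],[-58.1,-10.8,0,0],[-58.4,-10.9,0,0]]'
python3 -m jog '[[0,0,0,0],[0,0,0,0],[0,0,0,0],[0,0,0,0],[0,0,0,0]]'
```

```text
t: 6.12
eef_pos: [0.5976, -0.3099, 0.1629]
tool_rot: [-0.001, 0.58, 0.815, -0.001]
contact_force: [-0.4, 0.2, -3.4]
gripper_width: 0.408
grasp_force: 50.3
t: 6.53
eef_pos: [0.5996, -0.3046, 0.1644]
tool_rot: [-0.0, 0.577, 0.817, 0.0]
contact_force: [0.5, 0.6, -3.8]
gripper_width: 0.405
grasp_force: 50.3
```

```bash
python3 -m jog '[[-0.1,0,1,0],[-0.2,0,3,0],[-0.2,0,5.5,0],[-0.2,0,8,0],[-0.2,0,10,0],[-0.2,0,11.5,0],[-0.2,0,12.4,0],[-0.2,0,12.8,0],[-0.2,0,13,0],[-0.2,0,13,0],[-0.2,0,13,0],[-0.2,0,13,0]]'
python3 -m jog '[[0,0,0,0],[0,0,0,0],[0,0,0,0],[0,0,0,0],[0,0,0,0],[0,0,0,0],[0,0,0,0],[0,0,0,0]]' -0.4
python3 -m jog '[[0,0,-1,0],[0,0,-2.5,0],[0,0,-5,0],[0,0,-8,0],[0,0,-11,0],[0,0,-13,0],[0,0,-13,0],[0,0,-13,0],[0,0,-13,0]]' -1
python3 - <<'E'
from h import *
c=cam('scene');save(c,'p1.png')
E
```

```text
t: 7.53
eef_pos: [0.6009, -0.3084, 0.0354]
tool_rot: [0.001, 0.578, 0.816, 0.0]
contact_force: [-0.2, -0.5, -2.6]
gripper_width: 0.405
grasp_force: 50.5
t: 8.2
eef_pos: [0.6, -0.308, 0.0343]
tool_rot: [-0.0, 0.578, 0.816, 0.0]
contact_force: [0.6, -0.4, -0.8]
gripper_width: 0.7
grasp_force: 0.0
t: 8.95
eef_pos: [0.5996, -0.3077, 0.1641]
tool_rot: [-0.0, 0.578, 0.816, -0.0]
contact_force: [-0.3, -0.9, -0.3]
gripper_width: 1.001
grasp_force: 0.0
```

View pics/p1.png

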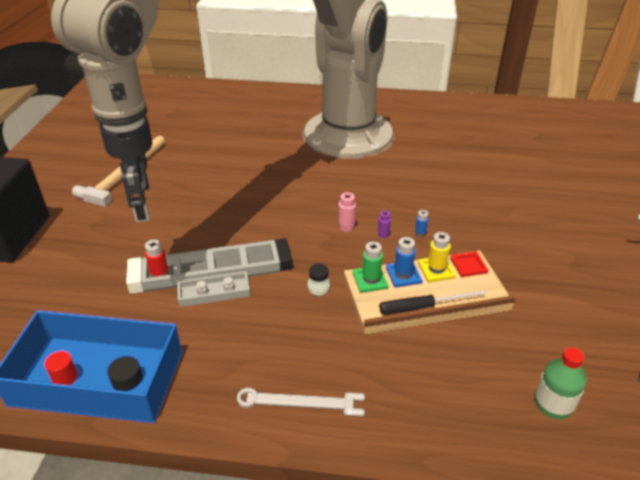

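Red stands upright in the pocket next to the white block, at (156,258). Yellow at (440,255) is next.

```bash
python3 -m jog '[[2,0.4,0,0],[5.5,1.1,0,0],[9.5,2,0,0],[13.5,2.8,0,0],[17.5,3.6,0,0],[21.5,4.5,0,0],[25.5,5.3,0,0],[29.5,6.1,0,0],[33.5,7,0,0],[37.5,7.8,0,0],[41.5,8.6,0,0],[45,9.4,0,0],[48,10,0,0],[50.5,10.5,0,0],[52,10.8,0,0],[52,10.8,0,0],[52,10.8,0,0],[52,10.8,0,0],[52,10.8,0,0],[52,10.8,0,0]]'
```

```text
t: 10.67
eef_pos: [0.5298, 0.2167, 0.1641]
tool_rot: [0.0, 0.579, 0.815, -0.0]
contact_force: [0.4, 0.6, 0.2]
gripper_width: 1.0
grasp_force: 0.0
```

```bash
python3 -m jog '[[0.2,0,2,0],[0.2,0,5,0],[0.2,0,8,0],[0.2,0,10,0],[0.2,0,11,0],[0.2,0,11.5,0],[0.2,0,11.5,0],[0.2,0,11.5,0],[0.2,0,11.5,0]]'
python3 -m jog '[[0,0,0,0],[0,0,0,0],[0,0,0,0],[0,0,0,0],[0,0,0,0],[0,0,0,0],[0,0,0,0],[0,0,0,0],[0,0,0,0],[0,0,0,0],[0,0,0,0]]' 1 50
python3 -m jog '[[0,0,-0.5,0],[0,0,-1.5,0],[0,0,-3,0],[0,0,-5,0],[0,0,-7.5,0],[0,0,-9.5,0],[0,0,-11,0],[0,0,-11.5,0],[0,0,-11.5,0],[0,0,-11.5,0]]'
```

```text
t: 11.42
eef_pos: [0.5299, 0.2207, 0.0507]
tool_rot: [0.001, 0.578, 0.816, 0.001]
contact_force: [0.3, 0.2, 0.0]
gripper_width: 0.997
grasp_force: 0.0
t: 12.33
eef_pos: [0.5291, 0.2205, 0.0498]
tool_rot: [0.0, 0.578, 0.816, 0.0]
contact_force: [-1.2, 0.6, 5.4]
gripper_width: 0.412
grasp_force: 49.5
t: 13.17
eef_pos: [0.5283, 0.22, 0.1638]
tool_rot: [-0.0, 0.578, 0.816, -0.0]
contact_force: [0.1, 0.6, -2.0]
gripper_width: 0.408
grasp_force: 50.2
```

```bash
python3 -m jog '[[-1,-0.2,0,0],[-3,-0.7,0,0],[-6,-1.4,0,0],[-9.5,-2.3,0,0],[-13,-3.1,0,0],[-16.5,-3.9,0,0],[-20,-4.7,0,0],[-23.5,-5.6,0,0],[-27,-6.4,0,0],[-30.5,-7.2,0,0],[-34,-8,0,0],[-37.5,-8.9,0,0],[-40.5,-9.6,0,0],[-43,-10.2,0,0],[-44.8,-10.6,0,0],[-45.5,-10.8,0,0],[-45.5,-10.8,0,0],[-45.5,-10.8,0,0],[-45.5,-10.8,0,0],[-45.5,-10.8,0,0]]'
```

```text
t: 14.83
eef_pos: [0.5779, -0.2425, 0.1641]
tool_rot: [-0.001, 0.577, 0.817, 0.0]
contact_force: [-0.2, 0.3, -2.9]
gripper_width: 0.406
grasp_force: 50.2
```

Slight overshoot is still settling, so I'll apply a small correction (about −0.2 cm in x) and lower.

```bash
python3 -m jog '[[-0.1,0,1,0],[-0.2,0,3,0],[-0.2,0,5.5,0],[-0.2,0,8,0],[-0.2,0,10,0],[-0.2,0,11.5,0],[-0.2,0,12.4,0],[-0.2,0,12.8,0],[-0.2,0,13,0],[-0.2,0,13,0],[-0.2,0,13,0],[-0.2,0,13,0]]'
```

```text
t: 15.83
eef_pos: [0.5794, -0.247, 0.0353]
tool_rot: [0.001, 0.578, 0.816, 0.0]
contact_force: [0.2, -0.2, -3.1]
gripper_width: 0.408
grasp_force: 50.2
```

```bash
python3 -m jog '[[0,0,0,0],[0,0,0,0],[0,0,0,0],[0,0,0,0],[0,0,0,0],[0,0,0,0],[0,0,0,0],[0,0,0,0]]' -0.4
python3 -m jog '[[0,0,-1,0],[0,0,-2.5,0],[0,0,-5,0],[0,0,-8,0],[0,0,-11,0],[0,0,-13,0],[0,0,-13,0],[0,0,-13,0],[0,0,-13,0]]' -1
python3 -m jog '[[2,0.6,0,0],[5.5,1.5,0,0],[9.5,2.7,0,0],[13.5,3.8,0,0],[17.5,4.9,0,0],[21.5,6,0,0],[25.5,7.2,0,0],[29.5,8.3,0,0],[33,9.3,0,0],[36,10.1,0,0],[38,10.7,0,0],[38.8,10.9,0,0],[38.8,10.9,0,0],[38.8,10.9,0,0],[38.8,10.9,0,0],[38.8,10.9,0,0],[38.8,10.9,0,0]]'
python3 - <<'E'
from h import *
c=cam('scene');save(c,'p2.png')
E
```

```text
t: 16.5
eef_pos: [0.5785, -0.2467, 0.0343]
tool_rot: [0.0, 0.578, 0.816, 0.0]
contact_force: [0.3, 0.0, 0.5]
gripper_width: 0.698
grasp_force: 0.0
t: 17.25
eef_pos: [0.5779, -0.2464, 0.164]
tool_rot: [-0.0, 0.578, 0.816, -0.0]
contact_force: [0.7, -0.1, -0.0]
gripper_width: 1.0
grasp_force: 0.0
t: 18.67
eef_pos: [0.5529, 0.1536, 0.1642]
tool_rot: [0.0, 0.579, 0.815, -0.0]
contact_force: [0.1, 0.4, 0.0]
gripper_width: 0.998
grasp_force: 0.0
```

View pics/p2.png

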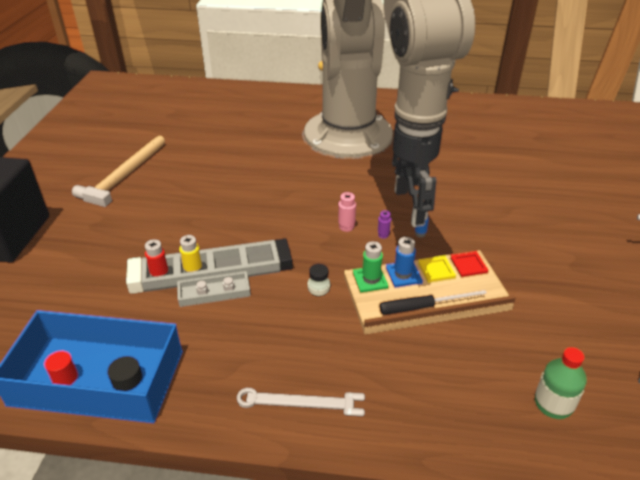

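Red (156,258) and yellow (190,254) stand upright in pockets 1 and 2. The gripper is above blue at (405,258), so I'll grasp it.

```bash
python3 -m jog '[[0,0,2,0],[0,0,5,0],[0,0,8,0],[0,0,10,0],[0,0,11,0],[0,0,11.5,0],[0,0,11.5,0],[0,0,11.5,0],[0,0,11.5,0]]'
python3 -m jog '[[0,0,0,0],[0,0,0,0],[0,0,0,0],[0,0,0,0],[0,0,0,0],[0,0,0,0],[0,0,0,0],[0,0,0,0],[0,0,0,0],[0,0,0,0],[0,0,0,0]]' 1 50
python3 -m jog '[[0,0,-0.5,0],[0,0,-1.5,0],[0,0,-3,0],[0,0,-5,0],[0,0,-7.5,0],[0,0,-9.5,0],[0,0,-11,0],[0,0,-11.5,0],[0,0,-11.5,0],[0,0,-11.5,0]]'
```

```text
t: 19.47
eef_pos: [0.5537, 0.1558, 0.0507]
tool_rot: [0.001, 0.578, 0.816, 0.001]
contact_force: [-0.0, 0.1, -0.0]
gripper_width: 0.996
grasp_force: 0.0
t: 20.38
eef_pos: [0.5531, 0.1557, 0.0498]
tool_rot: [0.0, 0.578, 0.816, 0.0]
contact_force: [0.0, -0.0, 6.2]
gripper_width: 0.406
grasp_force: 49.5
t: 21.22
eef_pos: [0.5521, 0.1553, 0.1638]
tool_rot: [-0.0, 0.578, 0.816, -0.0]
contact_force: [0.0, -0.8, -3.1]
gripper_width: 0.407
grasp_force: 50.3
```

```bash
python3 -m jog '[[-1,-0.3,0,0],[-3,-1,0,0],[-6,-2,0,0],[-9.5,-3.2,0,0],[-13,-4.4,0,0],[-16.5,-5.6,0,0],[-20,-6.7,0,0],[-23.5,-7.9,0,0],[-26.5,-8.9,0,0],[-29.5,-10,0,0],[-31.5,-10.6,0,0],[-32.3,-10.9,0,0],[-32.3,-10.9,0,0],[-32.3,-10.9,0,0],[-32.3,-10.9,0,0],[-32.3,-10.9,0,0],[-32.3,-10.9,0,0]]'
python3 -m jog '[[0,0,1,0],[0,0,3,0],[0,0,5.5,0],[0,0,8,0],[0,0,10,0],[0,0,11.5,0],[0,0,12.4,0],[0,0,12.8,0],[0,0,13,0],[0,0,13,0],[0,0,13,0],[0,0,13,0]]'
```

```text
t: 22.63
eef_pos: [0.5571, -0.1835, 0.1642]
tool_rot: [-0.0, 0.577, 0.817, 0.0]
contact_force: [0.8, -0.6, -2.7]
gripper_width: 0.407
grasp_force: 50.2
t: 23.63
eef_pos: [0.5578, -0.1856, 0.0353]
tool_rot: [0.001, 0.578, 0.816, 0.0]
contact_force: [0.5, 0.4, -2.5]
gripper_width: 0.405
grasp_force: 50.2
```

```bash
python3 -m jog '[[0,0,0,0],[0,0,0,0],[0,0,0,0],[0,0,0,0],[0,0,0,0],[0,0,0,0],[0,0,0,0],[0,0,0,0]]' -0.4
python3 -m jog '[[0,0,-1,0],[0,0,-2.5,0],[0,0,-5,0],[0,0,-8,0],[0,0,-11,0],[0,0,-13,0],[0,0,-13,0],[0,0,-13,0],[0,0,-13,0]]' -1
python3 -m jog '[[2,0.8,0,0],[5,2.1,0,0],[8.5,3.5,0,0],[12,5,0,0],[15.5,6.5,0,0],[19,7.9,0,0],[22,9.2,0,0],[24.5,10.2,0,0],[26.1,10.9,0,0],[26.1,10.9,0,0],[26.1,10.9,0,0],[26.1,10.9,0,0],[26.1,10.9,0,0],[26.1,10.9,0,0]]'
```

```text
t: 24.3
eef_pos: [0.5569, -0.1853, 0.0343]
tool_rot: [-0.0, 0.578, 0.816, 0.0]
contact_force: [0.5, -0.3, -0.7]
gripper_width: 0.701
grasp_force: 0.0
t: 25.05
eef_pos: [0.5563, -0.1852, 0.164]
tool_rot: [-0.0, 0.578, 0.816, -0.0]
contact_force: [-0.4, 0.3, -0.9]
gripper_width: 0.999
grasp_force: 0.0
t: 26.22
eef_pos: [0.5731, 0.0952, 0.164]
tool_rot: [-0.0, 0.579, 0.815, -0.001]
contact_force: [0.3, -0.7, 0.8]
gripper_width: 0.996
grasp_force: 0.0
```

```bash
python3 -m jog '[[0,0,2,0],[0,0,5,0],[0,0,8,0],[0,0,10,0],[0,0,11,0],[0,0,11.5,0],[0,0,11.5,0],[0,0,11.5,0],[0,0,11.5,0]]'
python3 -m jog '[[0,0,0,0],[0,0,0,0],[0,0,0,0],[0,0,0,0],[0,0,0,0],[0,0,0,0],[0,0,0,0],[0,0,0,0],[0,0,0,0],[0,0,0,0],[0,0,0,0]]' 1 50
python3 -m jog '[[0,0,-0.5,0],[0,0,-1.5,0],[0,0,-3,0],[0,0,-5,0],[0,0,-7.5,0],[0,0,-9.5,0],[0,0,-11,0],[0,0,-11.5,0],[0,0,-11.5,0],[0,0,-11.5,0]]'
```

```text
t: 26.97
eef_pos: [0.5743, 0.0972, 0.0507]
tool_rot: [0.001, 0.578, 0.816, 0.001]
contact_force: [0.4, -0.4, 1.4]
gripper_width: 0.998
grasp_force: 0.0
t: 27.88
eef_pos: [0.5736, 0.0972, 0.0498]
tool_rot: [0.0, 0.578, 0.816, 0.0]
contact_force: [-0.1, 0.2, 6.5]
gripper_width: 0.41
grasp_force: 49.5
t: 28.72
eef_pos: [0.5727, 0.0969, 0.1639]
tool_rot: [-0.0, 0.578, 0.816, -0.0]
contact_force: [-0.3, -0.3, -1.8]
gripper_width: 0.409
grasp_force: 50.1
```

```bash
python3 -m jog '[[-1,-0.6,0,0],[-3,-1.7,0,0],[-6,-3.3,0,0],[-9,-5,0,0],[-12,-6.6,0,0],[-15,-8.3,0,0],[-17.5,-9.7,0,0],[-19.2,-10.6,0,0],[-19.7,-10.9,0,0],[-19.7,-10.9,0,0],[-19.7,-10.9,0,0],[-19.7,-10.9,0,0],[-19.7,-10.9,0,0],[-19.7,-10.9,0,0]]'
python3 -m jog '[[0,0,1,0],[0,0,3,0],[0,0,5.5,0],[0,0,8,0],[0,0,10,0],[0,0,11.5,0],[0,0,12.4,0],[0,0,12.8,0],[0,0,13,0],[0,0,13,0],[0,0,13,0],[0,0,13,0]]'
```

```text
t: 29.88
eef_pos: [0.536, -0.1234, 0.1642]
tool_rot: [-0.0, 0.577, 0.817, 0.0]
contact_force: [-0.7, 0.8, -1.6]
gripper_width: 0.404
grasp_force: 50.1
t: 30.88
eef_pos: [0.5365, -0.1251, 0.0352]
tool_rot: [0.001, 0.578, 0.816, 0.0]
contact_force: [-0.1, 0.3, -2.6]
gripper_width: 0.402
grasp_force: 50.1
```

```bash
python3 -m jog '[[0,0,0,0],[0,0,0,0],[0,0,0,0],[0,0,0,0],[0,0,0,0],[0,0,0,0],[0,0,0,0],[0,0,0,0]]' -0.4
python3 -m jog '[[0,0,-1,0],[0,0,-2.5,0],[0,0,-5,0],[0,0,-8,0],[0,0,-11,0],[0,0,-14,0],[0,0,-16,0],[0,0,-16,0],[0,0,-16,0],[0,0,-16,0],[0,0,-16,0]]' -1
python3 - <<'E'
from h import *
c=cam('scene');save(c,'p4.png')
E
```

```text
t: 31.55
eef_pos: [0.5357, -0.125, 0.0343]
tool_rot: [-0.0, 0.578, 0.816, 0.0]
contact_force: [-0.3, 0.3, -0.1]
gripper_width: 0.698
grasp_force: 0.0
t: 32.47
eef_pos: [0.5347, -0.1248, 0.1932]
tool_rot: [-0.001, 0.578, 0.816, -0.001]
contact_force: [0.1, 0.4, -0.2]
gripper_width: 0.999
grasp_force: 0.0
```

View pics/p4.png

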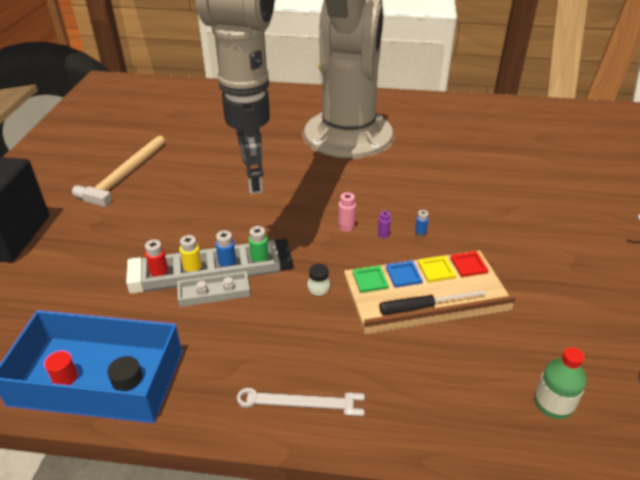

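All four sockets stand upright in order from the white end: red (156,258), yellow (190,254), blue (225,249) and green (258,245). The gripper is clear of everything.

```bash
python3 -c "
from station import bot
print(bot.hand_in())"
```

```text
the job is handed in; nothing more can be done
None
```

Job handed in at about 32.5 s: red, yellow, blue and green stand upright in the tray pockets in that order from the white end, and the gripper is clear of everything.

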